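# Set the hole punch's paper stop to the triangle notch

## Task

Set the paper stop of the hole punch: with the fingertips, push the black sliding stop along its rail until it clicks into the notch beside the triangular marker, and leave it seated there. Only push the stop, never pinch it between the fingers, and leave the stapler, mug, note block and eraser where they are.

Things in the scene. Friction and masses are not known exactly. Their poses are not given: they have to be found in the camera images.
- gauge: Fixed aluminium bed plate, 160 x 360 x 8 mm, on the desk; origin on the desk at mid-length, z up. Its x runs across (plate from -100 to +60), its y along: a steel rail (22 mm wide, top 14 mm above the desk) lies along y at x = +30, from y = -175 to +40. A two-hole punch (118 mm along y, 68 mm tall, x -30 to +50) fills y = +56 to +174. Three notches at y = -100, -55, -10, two steel ribs 12 mm apart at each.
- stop (a joint): Slide of the paper stop along the gauge's +y (towards the punch), 0 to 0.16 m; stop's middle is at gauge y = value - 0.150 m. Notches at 0.050, 0.095, 0.140; it starts before the first. Drags with about 1 N; climbing a rib takes about 7 N, then the force dips and the stop snaps to the notch's middle. Within 3 mm of the middle it centres itself once let go.
- stop_centre (a point): Middle of the stop's black upright fence: 100 mm along the gauge's x (x = -57 to +43), 24 mm thick along y, from 12 to 50 mm above the desk. This point is 31 mm above the desk, at gauge x = -7. A carriage 34 mm square on the rail (x = 13 to 47, top 37 mm above the desk) juts 5 mm out of both fence faces.
- stop_index (a point): Tip of the small pointed nose at the foot of the fence's near end, 13 mm above the desk, at gauge x = -72; in the y middle of the stop. It points at the markers.
- pin (a joint): Sprung steel pin in the carriage that rides over the ribs; its small dome shows in the fence's top. Reads about 0 on the plain rail and seated in a notch, up to 0.0025 m (raised) on top of a rib.
- face_right: Right half of the fence: the 6 mm plate 100 x 38 mm on the stop's side away from the punch (the gauge's -y); its outer face is 12 mm from the stop's middle. Origin on the desk below the stop's middle line, over the gauge's x = 0.
- face_left: Left half of the fence: the same plate on the side towards the punch (the gauge's +y), outer face 12 mm from the stop's middle. Same origin and axes as face_right.
- marker_triangle: Dark steel triangle, 24 mm wide, 22 mm long, 3 mm high, fixed on the bed plate at gauge x = -87, its point towards the rail; origin at its middle on the plate's top (8 mm above the desk). It lies exactly level in y with one of the three notches, which varies.
- marker_disc: Dark steel disc, 22 mm across, 3 mm high, on the bed plate beside another notch; origin at the middle of its underside.
- marker_square: Dark steel square, 20 x 20 x 3 mm, on the bed plate beside the remaining notch; origin at the middle of its underside.
- stapler: Black desk stapler, 144 x 39 x 54 mm, loose behind the rail; origin under its middle. Bystander.
- mug: White mug, 92 mm wide, 95 mm high, loose behind the punch; origin under its middle. Bystander.
- sticky_notes: White block of notes, 77 x 77 x 13 mm, loose in front of the punch; origin under its middle. Bystander.
- eraser: Small eraser, 20 x 44 x 12 mm, loose in front of the bed plate; origin under its middle. Bystander.

How it is judged:
At the end, for the whole second after the job is handed in: The stop's nose stands level with the triangular marker within 3 mm along the rail, its pin is down between the ribs (raised less than 1.2 mm), and the stop is at rest (y of stop_index in the frame of marker_triangle between -0.003 and 0.003 m and value of joint pin below 0.0012 m and velocity of joint stop between -0.005 and 0.005 m/s); the robot touches nothing.
It fails at once if the stop is pinched: both of its faces are pressed by the fingers at once (contact force between the fingers and face_left above 1 N and contact force between the fingers and face_right above 1 N).
It fails at once if the stapler is moved more than 20 mm or lifted (distance of stapler from where it was at the start of the episode above 0.02 m).
It fails at once if the mug is moved more than 20 mm or lifted (distance of mug from where it was at the start of the episode above 0.02 m).
It fails at once if the note block is moved more than 20 mm or lifted (distance of sticky_notes from where it was at the start of the episode above 0.02 m).
It fails at once if the eraser is moved more than 20 mm or lifted (distance of eraser from where it was at the start of the episode above 0.02 m).
It also fails if it takes over 48 s, if anything falls off the work surface, if the arm or the gripper's body presses on something with over 40 N, if the wrist force passes 120 N, or if a joint passes its speed limit or range.

## Robot

A 7-joint arm with a two-finger parallel gripper is mounted at the origin on a cart in front of the work surface, level with it; the furniture and walls round the work are solid. World frame = base frame: x ahead of the robot, y to its left, z up, the work surface at z = 0. Lengths are in m, angles in rad, forces in N, time in s.
With the tool pointing down it reaches from about 0.425 to 1.025 m from the base axis. Payload 9.4 kg.
Tool frame: the origin (TCP) lies midway between the tips of the shut fingers; the grasp point (between the pads) lies 19 mm behind it; z points along the fingers, y is the line along which they close (so a half turn about z gives the same grasp; the last joint's range is limited). The gripper opens to 85 mm and grips with 20 to 120 N. Pads are 22 mm wide; open, the fingers measure 114 mm over their backs; the gripper's body (76 mm by 85 mm) begins 54 mm behind the grasp point. The pads swing forward as they close: fully open they stand 13 mm farther back than shut.
Start: joints at [1.236, 0.599, -0.003, 1.599, 0.002, 0.943, -0.08], TCP at [0.185, -0.701, 0.231] pointing down, gripper open.
Joint ranges: [-2.57, 2.57], [-0.35, 1.97], [-1.29, 1.29], [0.11, 2.56], [-1.05, 4.19], [0.11, 1.86], [-2.63, 2.63]. Speed limits (rad/s): [2.22, 2.22, 3.01, 3.01, 3.14, 3.14, 3.14].

## Interface

Orientations are given as a 3x3 rotation matrix whose columns are the frame's x, y, z axes.
In Python, from plant import * gives the robot as it stands. The module is installed in compiled form; this text tells all that it offers.
- The arm moves only by the shell command python3 -m inch 'ROWS' [FORCE]. ROWS is text: rows parted by semicolons, each of 7 numbers parted by spaces: the shift along the tool's x, y, z in m, then the turn, a rotation vector about the tool's x, y, z in rad, then the opening, from -1 (shut) to 1 (fully open). A call has 1 to 8 rows; each row shifts and turns the commanded pose from where the row before left it, along the tool's axes as they then stand; what a row does not reach is not made up. A row lasts 1/8 s, in which the tool goes at most 62.5 mm and 10.7 degrees, less where a joint would pass 70% of its speed; a pose out of reach is approached as far as the arm can. A call is refused whole if a number of a shift passes 0.0625 or a number of a turn 0.188, either way. A call with a gripper value outside its range is refused whole. The fingers move at their own pace and stop on an object; FORCE is the grip in N (left out, the last holds). Time passes only in rows, so rows that do not move let the fingers close. It gives the time, the measured TCP pose, the force, the opening and the grip force at its end, in the units of the state.
- observe(): the state, without advancing time (a new reading comes with each control period).
- get_image(name): name is "scene" or "top"; returns the picture (480x640x3 uint8, red, green, blue); there is no depth.
- camera_info(name): a dict with "fx", "fy", "cx", "cy" (pixels), "T" (4x4, takes a point from camera to world coordinates). Camera axes: x right, y down, z forward; pixel columns grow to the right and rows downward; lengths in m; the calibration is good to about 2 mm. A picture is of the moment at which its call begins. camera_info takes no time and is no camera call.
- sign_off(): hands the job in; it is judged then, once.
The state is a dict: "t": time; "q": joint angles; "qd": joint speeds; "joint_efforts": joint torques, N m; "ee_pos": TCP position; "tcp_rot": TCP orientation; "contact_force": force on the tool from outside, world axes, zero at the start; "torque": the same for the moment, N m; "opening": finger opening in m; "finger_force": force on a finger pad.
Only numpy, scipy, OpenCV 4.12 (cv2) and the standard library are available. Lean on these libraries where they do the work, as an engineer would, in place of code of your own. Each camera call takes 0.05 s, during which the arm holds its last target. There are 200 camera calls.

## Working session

There is one attempt and no reset: what is moved stays moved. The work goes in short steps, Python scripts to look and compute and a shell command to move; the robot and the scene stay as the last step left them, time stands still between calls to the robot, and variables do not carry over. Pictures are saved under pics/ and viewed, at most 10 in all, crops included, and the job is handed in when it is done.

```bash
mkdir -p pics; python3 - <<'E'
from plant import *
import cv2
for n in("scene","top"):
    cv2.imwrite(f"pics/{n}0.png",get_image(n)[:,:,::-1]); c=camera_info(n); print(n,c)
s=observe();print(s["t"],s["ee_pos"],s["tcp_rot"],s["opening"])
E
```

```text
scene {'fx': 607.1336904590955, 'fy': 607.1336904590955, 'cx': 318.1748030976573, 'cy': 223.3587874235259, 'T': array([[ 0.79897597, -0.36407943,  0.47862674,  0.10294048],
       [-0.60094361, -0.51309917,  0.61285888, -0.45933136],
       [ 0.02245367, -0.77728721, -0.62874512,  0.63394707],
       [ 0.        ,  0.        ,  0.        ,  1.        ]])}
top {'fx': 445.8285308310972, 'fy': 445.8285308310972, 'cx': 323.0968598513888, 'cy': 241.8657647118458, 'T': array([[-0.01200371, -0.99908609,  0.04102312,  0.50742047],
       [-0.99970105,  0.01286483,  0.02079191,  0.10529196],
       [-0.02130066, -0.04076128, -0.99894184,  0.91142933],
       [ 0.        ,  0.        ,  0.        ,  1.        ]])}
0.1 [ 0.18471514 -0.70063912  0.23049594] [[ 9.66937724e-01  2.55012161e-01 -4.85897193e-04]
 [ 2.55012590e-01 -9.66936823e-01  1.32622117e-03]
 [-1.31629362e-04 -1.40628318e-03 -9.99999003e-01]] 0.08553372513469693
```

View pics/top0.png

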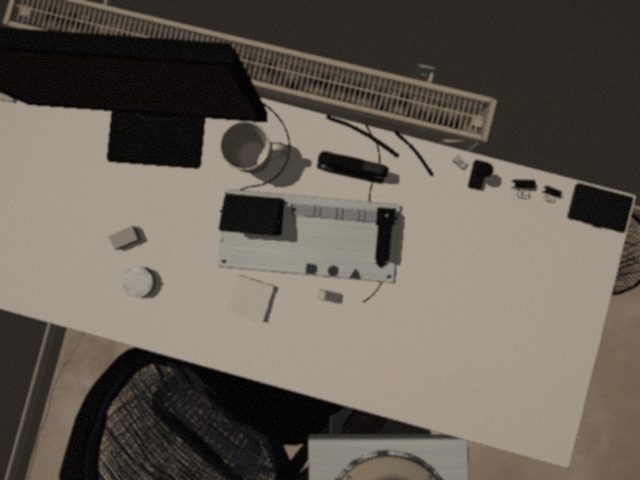

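View pics/scene0.png

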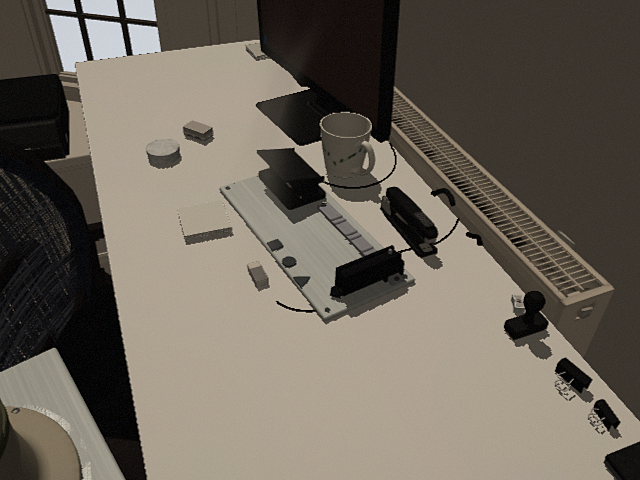

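The top view shows the bed plate at about (310,236), with the punch on its left and the stop fence at (384,238). The markers are a square (311,268), a disc (333,270) and a triangle (355,273), so the triangle is at the first notch, nearest the stop. The scene view agrees. Next I'll measure them.

```bash
cat > h.py <<'E'
from plant import *
import cv2, numpy as np
def ray(n,uv,z):
    c=camera_info(n);T=c["T"];uv=np.atleast_2d(uv).astype(float)
    d=np.c_[(uv[:,0]-c["cx"])/c["fx"],(uv[:,1]-c["cy"])/c["fy"],np.ones(len(uv))]@T[:3,:3].T
    o=T[:3,3];return o+d*((z-o[2])/d[:,2])[:,None]
def proj(n,P):
    c=camera_info(n);T=c["T"];p=(np.atleast_2d(P)-T[:3,3])@T[:3,:3]
    return np.c_[p[:,0]/p[:,2]*c["fx"]+c["cx"],p[:,1]/p[:,2]*c["fy"]+c["cy"]]
def blobs(g,thr,x0,y0,x1,y1,lo=20):
    m=np.zeros_like(g);m[y0:y1,x0:x1]=(g[y0:y1,x0:x1]<thr)*255
    n,l,s,c=cv2.connectedComponentsWithStats(m)
    return [(s[i],c[i],l==i) for i in range(1,n) if s[i,4]>lo]
E
python3 - <<'E'
from h import *
im=cv2.imread("pics/top0.png");g=cv2.cvtColor(im,cv2.COLOR_BGR2GRAY)
for thr in(50,70):
    for s,c,m in blobs(g,thr,300,205,400,285): print(thr,s,c.round(1),ray("top",c,.011).round(4))
sc=cv2.imread("pics/scene0.png");gs=cv2.cvtColor(sc,cv2.COLOR_BGR2GRAY)
for s,c,m in blobs(gs,50,255,230,420,310): print("scene",s,c.round(1),ray("scene",c,.011).round(4))
a=cv2.resize(im[180:300,205:415],None,fx=3.8,fy=3.8,interpolation=cv2.INTER_CUBIC)
cv2.imwrite("pics/topc.png",cv2.convertScaleAbs(a,alpha=1.5,beta=10))
a=cv2.resize(sc[170:330,210:430],None,fx=3.6,fy=3.6,interpolation=cv2.INTER_CUBIC)
cv2.imwrite("pics/scc.png",cv2.convertScaleAbs(a,alpha=1.5,beta=10))
E
```

```text
50 [376 208  22  59 837] [384.6 234.2] [[ 5.583e-01 -1.000e-04  1.100e-02]]
50 [307 265   8   8  44] [310.5 268.4] [[0.4911 0.1501 0.011 ]]
50 [330 268   7   7  38] [332.8 270.9] [[0.4855 0.1051 0.011 ]]
70 [ 376  208   24   59 1227] [387.3 235.9] [[ 0.5548 -0.0056  0.011 ]]
70 [307 264   9  10  75] [310.9 268.6] [[0.4908 0.1494 0.011 ]]
70 [329 267   9   9  67] [333.  270.8] [[0.4857 0.1047 0.011 ]]
70 [351 270   9   9  45] [355.  274.6] [[0.4776 0.0606 0.011 ]]
scene [ 330  230   90   69 2613] [373.9 267. ] [[0.5829 0.0161 0.011 ]]
scene [269 239  14  12  40] [276.6 245.4] [[0.4914 0.1418 0.011 ]]
scene [282 257  14  10  90] [288.7 261.5] [[0.4857 0.1005 0.011 ]]
scene [294 277  16  10  79] [301.5 280.3] [[0.4778 0.0563 0.011 ]]
scene [276 301  24   9  48] [285.9 306.2] [[0.43   0.0272 0.011 ]]
```

View pics/topc.png

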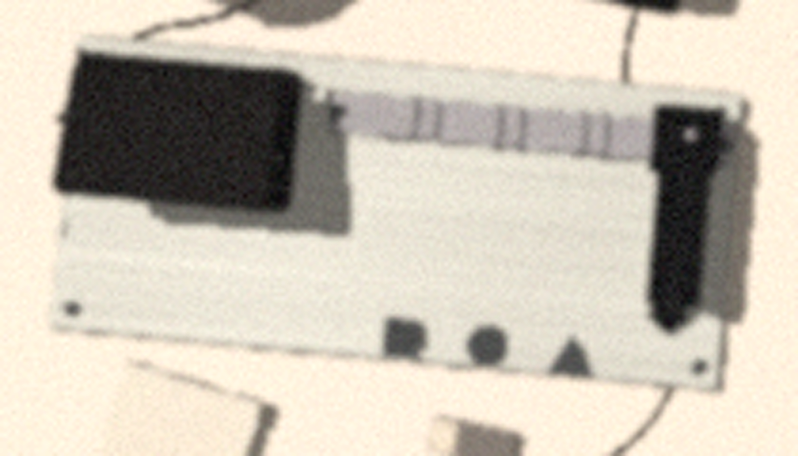

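View pics/scc.png

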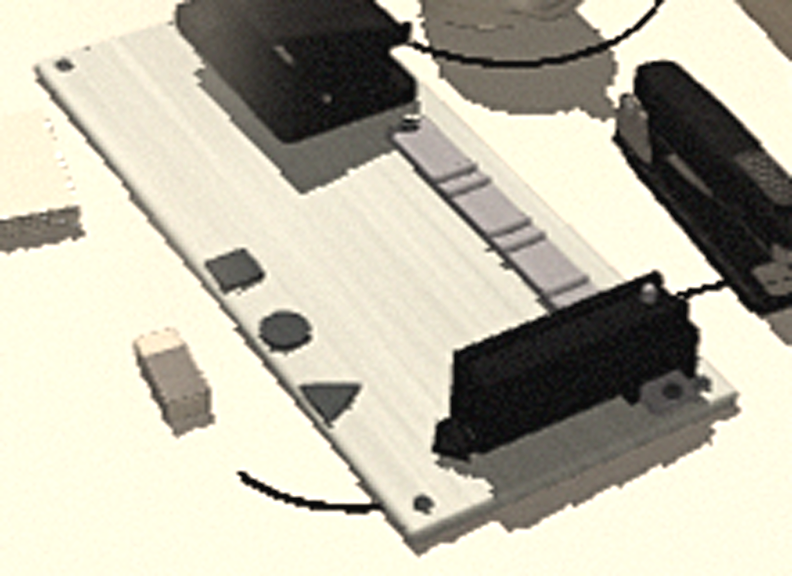

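```bash
cat >> h.py <<'E'
cor=np.array([[52,327],[720,388],[80,37],[747,97]])/3.8+[205,180]
C=ray("top",cor,.008)   # near-left, near-right, far-left, far-right
ey=(C[0]-C[1]+C[2]-C[3])[:2];ey/=np.hypot(*ey);ex=np.array([ey[1],-ey[0]])
O=C[:,:2].mean(0)+.02*ex   # plate centre is gauge x=-20
def W(x,y):return O+x*ex+y*ey
def G(p):p=np.asarray(p)[...,:2]-O;return np.stack([p@ex,p@ey],-1)
E
python3 - <<'E'
from h import *
print("sizes",[np.linalg.norm(C[i]-C[j]).round(4) for i,j in((0,1),(2,3),(0,2),(1,3))],"ex",ex,"O",O)
for n,u in(("tri",(355,274.6)),("disc",(333,270.8)),("sq",(310.9,268.6))):print(n,G(ray("top",u,.011))[0].round(4))
print("nose",G(ray("top",np.array([672,330])/3.8+[205,180],.013)).round(4))
print("nose scene",G(ray("scene",np.array([438,448])/3.6+[210,170],.013)).round(4),"tri",G(ray("scene",(301.5,280.3),.011)).round(4))
print("pin",G(ray("top",np.array([690,134])/3.8+[205,180],.052)).round(4))
for y in(-.18,-.20,-.112,-.1):print(y,W(-.01,y).round(4))
E
```

```text
sizes [np.float64(0.3577), np.float64(0.3595), np.float64(0.1567), np.float64(0.1556)] ex [ 0.99463929 -0.10340547] O [0.5773175  0.14893557]
tri [-0.09   -0.0982]
disc [-0.0865 -0.0534]
sq [-0.0862 -0.0086]
nose [[-0.0695 -0.1503]]
nose scene [[-0.0675 -0.1503]] tri [[-0.0894 -0.1025]]
pin [[ 0.0305 -0.1465]]
-0.18 [ 0.5488 -0.0291]
-0.2 [ 0.5467 -0.049 ]
-0.112 [0.5558 0.0386]
-0.1 [0.557  0.0505]
```

Plate sizes and marker notches come out right (-98, -53, -9), and the nose is at gauge y ≈ -150. Next, turn to align, shut the fingers and approach.

```bash
python3 -m inch '0 0 0 0 0 0.18 -1;0 0 0 0 0 0.18 -1;0.021 -0.048 0 0 0 0 -1;0.021 -0.048 0 0 0 0 -1;0.021 -0.048 0 0 0 0 -1;0.021 -0.048 0 0 0 0 -1;0.021 -0.048 0 0 0 0 -1;0.021 -0.048 0 0 0 0 -1' 20; python3 -m inch '0.021 -0.048 0 0 0 0 -1;0.021 -0.048 0 0 0 0 -1;0.021 -0.048 0 0 0 0 -1;0.021 -0.048 0 0 0 0 -1;0.021 -0.048 0 0 0 0 -1;0.021 -0.048 0 0 0 0 -1;0 0 0 0 0 0 -1'; python3 - <<'E'
from h import *
s=observe();print("G",G(s["ee_pos"]),s["ee_pos"][2],"tx.ex",s["tcp_rot"][:2,0]@ey,s["tcp_rot"].round(3),s["opening"],s["t"])
E
```

```text
t: 1.1
ee_pos: [0.3402, -0.4257, 0.2311]
tcp_rot: [[0.995, -0.102, -0.0], [-0.102, -0.995, 0.0], [-0.0, -0.0, -1.0]]
contact_force: [0.6, -1.3, -0.3]
opening: -0.0001
finger_force: 0.0
t: 1.98
ee_pos: [0.4962, -0.1496, 0.231]
tcp_rot: [[0.995, -0.095, 0.0], [-0.095, -0.995, 0.001], [0.0, -0.001, -1.0]]
contact_force: [-0.2, -0.2, -0.1]
opening: 0.0002
finger_force: 0.0
G [-0.04981601 -0.30529904] 0.2309933190006754 tx.ex 0.00839959562912476 [[ 0.995 -0.095  0.   ]
 [-0.095 -0.995  0.001]
 [ 0.    -0.001 -1.   ]] 0.0002466270636728423 1.975
```

```bash
python3 -m inch '0.025 -0.045 0 0 0 0.008 -1;0.025 -0.045 0 0 0 0 -1;0 0 0.05 0 0 0 -1;0 0 0.05 0 0 0 -1;0 0 0.05 0 0 0 -1;0 0 0.04 0 0 0 -1;0 0 0.016 0 0 0 -1;0 0 0 0 0 0 -1'; python3 - <<'E'
from h import *
s=observe();print("G",G(s["ee_pos"]),s["ee_pos"][2])
cv2.imwrite("pics/s1.png",get_image("scene")[130:370,180:500,::-1].repeat(2,0).repeat(2,1))
E
```

```text
t: 2.98
ee_pos: [0.553, -0.0702, 0.0248]
tcp_rot: [[0.994, -0.111, -0.002], [-0.111, -0.994, -0.0], [-0.002, 0.0, -1.0]]
contact_force: [-0.9, 0.7, 0.6]
opening: -0.0001
finger_force: 0.0
G [-0.00152602 -0.22045671] 0.02477991011074579
```

View pics/s1.png

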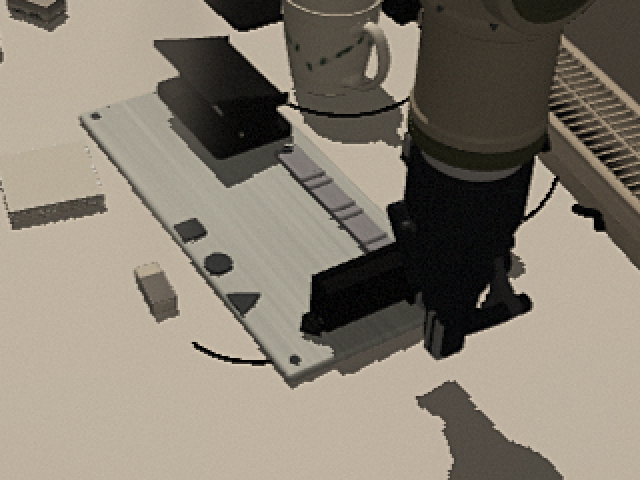

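The shut fingers stand clear on the far side of the stop from the punch, with the stop's nose at about (310,325) in the crop. I'll approach slowly until the force rises.

```bash
python3 -m inch '0 -0.008 -0.005 0 0 0 -1;0 -0.008 0 0 0 0 -1;0 -0.008 0 0 0 0 -1;0 -0.004 0 0 0 0 -1;0 -0.003 0 0 0 0 -1;0 -0.003 0 0 0 0 -1'; for i in 1 2 ; do python3 -m inch '0 -0.003 0 0 0 0 -1;0 -0.003 0 0 0 0 -1;0 -0.002 0 0 0 0 -1;0 0 0 0 0 0 -1'; done | grep -E "pos|force"; python3 - <<'E'
from h import *
s=observe();print("G",G(s["ee_pos"]),s["ee_pos"][2],s["t"])
cv2.imwrite("pics/s2.png",get_image("scene")[130:370,180:500,::-1].repeat(2,0).repeat(2,1))
E
```

```text
t: 3.78
ee_pos: [0.5572, -0.0357, 0.0302]
tcp_rot: [[0.994, -0.11, -0.0], [-0.11, -0.994, -0.0], [-0.0, 0.0, -1.0]]
contact_force: [0.1, -0.6, -0.3]
opening: 0.0001
finger_force: 0.0
ee_pos: [0.5581, -0.0277, 0.0302]
contact_force: [0.2, 0.6, -0.8]
finger_force: 0.0
ee_pos: [0.5591, -0.0197, 0.0303]
contact_force: [-0.4, 0.6, 0.6]
finger_force: 0.0
G [-0.0007129  -0.16962925] 0.030259601753041532 4.775
```

View pics/s2.png

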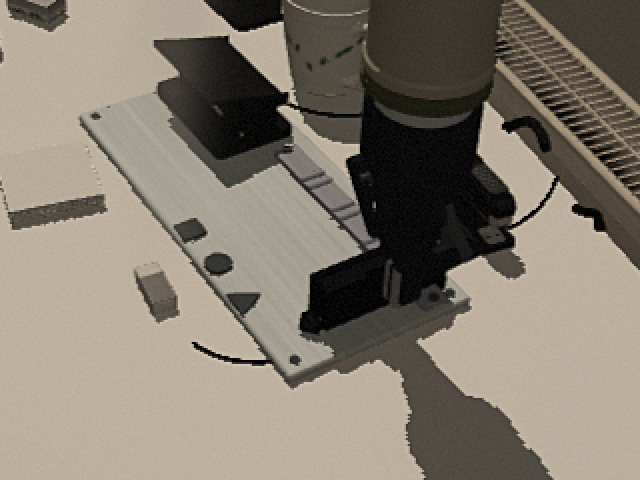

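The fingers are close to the fence face and the nose is still at about (302,325). I'll track the nose numerically while pushing on.

```bash
cat >> h.py <<'E'
def nose(img=None):
    im=get_image("scene") if img is None else img
    g=cv2.cvtColor(im,cv2.COLOR_BGR2GRAY)
    s,c,m=max(blobs(g,50,318,225,420,310) if img is not None else blobs(g,50,305,225,420,310),key=lambda b:b[0][4])
    ys,xs=np.where(m);x=xs.min();u=(x,ys[xs<=x+1].mean())
    return u,G(ray("scene",u,.013))[0].round(4)
def st():
    s=observe();print("G",G(s["ee_pos"]).round(4),"z",s["ee_pos"][2].round(4),"F",s["contact_force"].round(1),"t",s["t"],"nose",nose())
E
python3 - <<'E'
from h import *
print(nose(cv2.imread("pics/scene0.png")))
st()
E
for i in 1; do python3 -m inch '0 -0.003 0 0 0 0 -1;0 -0.003 0 0 0 0 -1;0 -0.003 0 0 0 0 -1;0 -0.003 0 0 0 0 -1;0 0 0 0 0 0 -1'; done | grep -E "force"; python3 -c "from h import *;st()"
```

```text
((np.int64(330), np.float64(292.1)), array([-0.0671, -0.1452]))
G [-0.0007 -0.1696] z 0.0303 F [ 0.6 -0.5 -0.3] t 4.825 nose ((np.int64(330), np.float64(290.875)), array([-0.0658, -0.1431]))
contact_force: [0.3, -0.6, 1.1]
finger_force: 0.0
G [-0.0007 -0.1572] z 0.0302 F [ 0.3 -0.6  1.1] t 5.5 nose ((np.int64(325), np.float64(285.7692307692308)), array([-0.0666, -0.1308]))
```

```bash
python3 -m inch '0 -0.004 0 0 0 0 -1;0 -0.004 0 0 0 0 -1;0 -0.004 0 0 0 0 -1;0 -0.004 0 0 0 0 -1;0 -0.003 0 0 0 0 -1;0 0 0 0 0 0 -1'|grep contact; python3 -c "from h import *;st()"
for i in 1 2 3; do python3 -m inch '0 -0.001 0 0 0 0 -1;0 -0.001 0 0 0 0 -1;0 0 0 0 0 0 -1'|grep contact; python3 -c "from h import *;st()"; done
```

```text
contact_force: [0.1, 0.5, -0.2]
G [-0.0005 -0.1382] z 0.0303 F [ 0.1  0.5 -0.2] t 6.3 nose ((np.int64(318), np.float64(278.3333333333333)), array([-0.0675, -0.1126]))
contact_force: [0.3, -0.7, -0.1]
G [-0.0005 -0.1368] z 0.0303 F [ 0.3 -0.7 -0.1] t 6.725 nose ((np.int64(318), np.float64(277.7857142857143)), array([-0.0669, -0.1117]))
contact_force: [0.1, -0.7, -0.7]
G [-0.0005 -0.1346] z 0.0302 F [ 0.1 -0.7 -0.7] t 7.15 nose ((np.int64(317), np.float64(276.5)), array([-0.0668, -0.1086]))
contact_force: [0.2, -2.7, 1.3]
G [-0.0005 -0.1331] z 0.0303 F [ 0.2 -2.7  1.3] t 7.575 nose ((np.int64(316), np.float64(277.25)), array([-0.0689, -0.1092]))
```

Force is rising at the rib, so I'll keep on at 1 mm per row.

```bash
for i in 1 2 3 4; do python3 -m inch '0 -0.001 0 0 0 0 -1;0 -0.001 0 0 0 0 -1;0 0 0 0 0 0 -1'|grep contact; python3 -c "from h import *;st()"; done
```

```text
contact_force: [0.3, -6.1, 1.4]
G [-0.0005 -0.1321] z 0.0303 F [ 0.3 -6.1  1.4] t 8.0 nose ((np.int64(316), np.float64(276.3333333333333)), array([-0.0679, -0.1076]))
contact_force: [-0.4, -2.5, 1.4]
G [-0.0005 -0.1288] z 0.0303 F [-0.4 -2.5  1.4] t 8.425 nose ((np.int64(315), np.float64(274.5)), array([-0.0672, -0.1035]))
contact_force: [0.6, 0.1, 0.1]
G [-0.0005 -0.1261] z 0.0302 F [0.6 0.1 0.1] t 8.85 nose ((np.int64(313), np.float64(271.35714285714283)), array([-0.0663, -0.0963]))
contact_force: [0.4, -0.4, -0.0]
G [-0.0004 -0.1247] z 0.0303 F [ 0.4 -0.4 -0. ] t 9.275 nose ((np.int64(313), np.float64(271.35714285714283)), array([-0.0663, -0.0963]))
```

It climbed the rib, the force dropped to zero, and the nose jumped ahead and stayed put, so it has snapped in. I'll back off, lift and check.

```bash
python3 -m inch '0 0.01 0 0 0 0 -1;0 0.03 0 0 0 0 -1;0 0.04 0 0 0 0 -1;0 0.02 -0.05 0 0 0 -1;0 0.05 -0.05 0 0 0 -1;0 0.06 -0.02 0 0 0 -1;0 0.06 0 0 0 0 -1;0 0.06 0 0 0 0 -1'; python3 -m inch '0 0.05 0 0 0 0 -1;0 0 0 0 0 0 -1;0 0 0 0 0 0 -1'; python3 - <<'E'
from h import *
st()
t=get_image("top")[:,:,::-1];s=get_image("scene")[:,:,::-1]
a=cv2.resize(t[190:290,295:415],(480,400),interpolation=cv2.INTER_CUBIC)
b=cv2.resize(s[220:320,240:320+0],(320,400),interpolation=cv2.INTER_CUBIC)
b=cv2.resize(s[210:310,255:335],(320,400),interpolation=cv2.INTER_CUBIC)
cv2.imwrite("pics/end.png",cv2.convertScaleAbs(np.hstack([a,b]),alpha=1.5,beta=10))
E
```

```text
t: 10.32
ee_pos: [0.5276, -0.2994, 0.1449]
tcp_rot: [[0.994, -0.11, 0.001], [-0.11, -0.994, -0.001], [0.001, 0.001, -1.0]]
contact_force: [1.3, 0.1, 0.2]
opening: 0.0002
finger_force: 0.0
t: 10.7
ee_pos: [0.5222, -0.3464, 0.144]
tcp_rot: [[0.994, -0.111, -0.001], [-0.111, -0.994, 0.001], [-0.001, -0.001, -1.0]]
contact_force: [0.4, 0.4, -1.2]
opening: 0.0001
finger_force: 0.0
G [-0.0036 -0.4984] z 0.144 F [ 0.4  0.4 -1.2] t 10.7 nose ((np.int64(313), np.float64(271.35714285714283)), array([-0.0663, -0.0963]))
```

View pics/end.png

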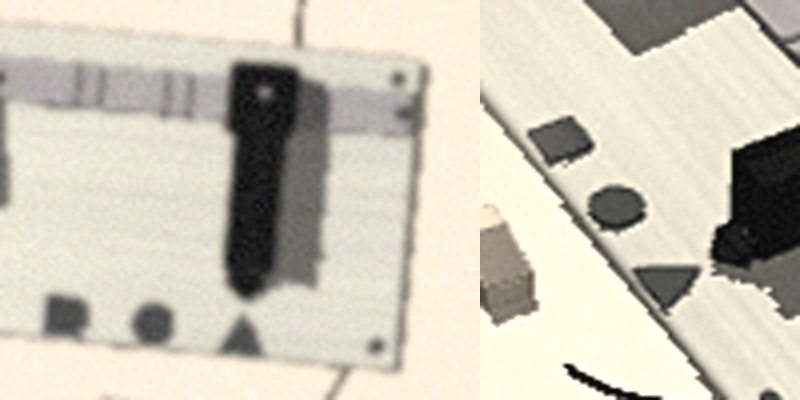

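The nose tip is at (247,298) and points at the triangle's apex (243,318) along the fence's line. The other two notches are still free and nothing touches the robot. Handing in.

```bash
python3 -c "from plant import *;print(sign_off())"
```

```text
the job is handed in; nothing more can be done
None
```

The stop clicked into the notch beside the triangular marker and stayed there after I backed the arm away. I handed the job in at about 11 s; no verdict came back, but the last pictures show the nose level with the triangle to about 1 mm.

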